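Draw the wide breadboard from the leaning stack and set it up at the terminals

TASK

Set up the wide breadboard for wiring: draw it out of the stack of boards leaning on the rail, and leave it standing on the ledge centred in front of the terminal posts, with its foot pushed in so that it lies flat against the sloping panel. The jar of pins is in the way there, so stand it upright on the bench mat. Leave the other boards leaning where they are and do not disturb the other things on the bench.

Things in the scene. Friction and masses are not known exactly. Their poses are not given: they have to be found in the camera images.
- wide_board_center (a point): the wide white breadboard, 165 long, 80 wide, 9 thick, on its long edge: tallest of five boards leaning face to face on the rail's back panel, 25 mm or more above its neighbours; second, third or fourth from the panel. 0.11-0.18 kg, friction about 0.6. Drawn clear endways, its top drops back on the panel, its foot stays out. Point: its centre; y along its length, z up its width, x through its thickness.
- board_back_center (a point): neighbour in the stack, the one against the panel: white breadboard 165 long, 55 wide, 9 mm thick. Point: its centre; y along its length, z up its width, x through its thickness.
- board_a_center (a point): neighbour in the stack, second to fourth from the panel: white breadboard 165 long, 55 wide, 9 mm thick. Point: its centre; y along its length, z up its width, x through its thickness.
- board_b_center (a point): neighbour in the stack, second to fourth from the panel: white breadboard 165 long, 45 wide, 9 mm thick. Point: its centre; y along its length, z up its width, x through its thickness.
- board_front_center (a point): neighbour in the stack, the foremost: white breadboard 165 long, 55 wide, 9 mm thick. The five boards' ends are flush within 20 mm. Point: its centre; y along its length, z up its width, x through its thickness.
- rail: fixed grey folded sheet 760 mm long: back panel 84 mm high leaning 14 degrees away from the robot; at its foot, square to it, a ledge 62 deep for the boards (front edge 21 mm above the bench). Origin: inner corner at mid length, 6 mm up; y along it, z up the panel's slope, x square into the panel. A board flat on the panel has its centre at x = -4.5 mm
- posts: terminal plate fixed on the aluminium trunking (88 mm high) behind the rail, left or right: grey, 46 x 110 x 4 mm, three black binding posts, tops 27 mm above the trunking. Origin: centre of its underside, 66 mm behind the rail's corner, 208-228 mm along the rail from the rail's middle; y along the rail. A plate with two mains outlets is on the other side
- jar_center (a point): clear screw-lid jar of pins, 44 mm diameter, 70 high, black lid as wide as the jar; stands on the ledge in front of the terminal plate, touching the panel and leaning 14 degrees with it. 0.09-0.18 kg. Point: its centre, half-way up; z is its axis
- mat: fixed blue-grey bench mat, 140 (x) x 220 (y) x 2 mm, flat on the bench between robot and rail. Origin: centre of its underside
- half_board_center (a point): half-length breadboard 82 x 55 x 9 mm leaning alone on the panel in front of the mains-outlet plate; leave alone. Point: its centre; y along its length, z up its width, x through its thickness.
- multimeter_center (a point): dark hand-held multimeter 150 x 74 x 41 mm lying face up on the bench at the left; leave alone. Point: its centre; x along its length
- screwdriver: screwdriver about 170 mm long lying on the bench at the right; leave alone. x along its length
- solder_reel: grey solder reel, 62 mm diameter, 47 high, on the bench at the right; leave alone. Origin: centre of its underside
- cleaner_bottle: pale capped cleaner bottle, 54 mm diameter, 130 high, standing on the bench far left; leave alone. Origin: centre of its underside
Things that resemble listed ones, but are neither listed nor needed, are in the scene too. What is shaped like the part that bears board_a_center but pink or purple is not meant.

How it is judged:
At the end, for the whole second after the job is handed in: The wide board stands on the ledge, centred on the terminal plate within 20 mm and flat on the back panel within 0.07 rad; the jar stands upright on the mat; the other four boards still lean within 0.45 rad of the panel, within 35 mm of their starts. Other things have not moved 25 mm (y of wide_board_center in the frame of posts between -0.02 and 0.02 m and x of wide_board_center in the frame of rail between -0.01 and 0.002 m and z of wide_board_center in the frame of rail between 0.034 and 0.046 m and angle between the z axis of wide_board_center and the z axis of rail, either way round below 0.07 rad and angle between the y axis of wide_board_center and the y axis of rail, either way round below 0.07 rad and x of jar_center in the frame of mat between -0.07 and 0.07 m and y of jar_center in the frame of mat between -0.11 and 0.11 m and z of jar_center in the frame of mat between 0.03 and 0.044 m and angle between jar_center's own z axis and vertical below 0.1 rad and angle between the z axis of each of board_back_center, board_a_center, board_b_center, board_front_center and the z axis of rail, either way round below 0.45 rad and distance of each of board_back_center, board_a_center, board_b_center, board_front_center from where it was at the start of the episode below 0.035 m and distance of each of half_board_center, multimeter_center, screwdriver, solder_reel, cleaner_bottle from where it was at the start of the episode below 0.025 m); the robot touches nothing.
It fails at once if one of the other stacked boards topples (turns more than about 35 degrees from the sloping panel) (angle between the z axis of any of board_back_center, board_a_center, board_b_center, board_front_center and the z axis of rail, either way round above 0.6 rad).
It fails at once if one of the other stacked boards is shifted by more than 40 mm (distance of any of board_back_center, board_a_center, board_b_center, board_front_center from where it was at the start of the episode above 0.04 m).
It fails at once if the wide board topples (turns more than about 50 degrees from the sloping panel) (angle between the z axis of wide_board_center and the z axis of rail, either way round above 0.9 rad).
It fails at once if the jar is knocked over (angle between jar_center's own z axis and vertical above 0.9 rad).
It fails at once if the half-length board, multimeter, screwdriver, solder reel or bottle is disturbed (moved more than 25 mm) (distance of any of half_board_center, multimeter_center, screwdriver, solder_reel, cleaner_bottle from where it was at the start of the episode above 0.025 m).
It also fails if it takes over 72 s, if anything falls off the work surface, if the arm or the gripper's body presses on something with over 40 N, if the wrist force passes 120 N, or if a joint passes its speed limit or range.

ROBOT

A 6-joint arm with a two-finger parallel gripper is mounted at the origin on the work surface. World frame = base frame: x ahead of the robot, y to its left, z up, the work surface at z = 0. Lengths are in m, angles in rad, forces in N, time in s.
With the tool pointing down it reaches from about 0.25 to 0.725 m from the base axis. Payload 4 kg.
Tool frame: the origin (TCP) lies on the centre line of the jaws, within the pads' length; the fingertips stand 17 mm ahead of it and the grasp point (between the pads) lies 2 mm behind it; z points along the fingers, y is the line along which they close (so a half turn about z gives the same grasp; the last joint's range is limited). The gripper opens to 85 mm and grips with 20 to 120 N. Pads are 22 mm wide; open, the fingers measure 114 mm over their backs; the gripper's body (76 mm by 85 mm) begins 54 mm behind the grasp point. The pads swing forward as they close: fully open they stand 13 mm farther back than shut.
Start: joints at [1.174, 0.241, 0.005, 1.335, 0, 1.571], TCP at [0.193, 0.461, 0.248] pointing down, gripper open.
Joint ranges: [-2.72, 2.72], [-1.05, 1.87], [-1.09, 1.28], [-1.99, 2.15], [-1.42, 1.44], [-3.14, 3.14]. Speed limits (rad/s): [2.79, 2.79, 3.14, 3.14, 3.14, 3.14].

INTERFACE

Orientations are given as a unit quaternion [x, y, z, w].
In Python, from workcell import get_obs, imaging, order gives the robot as it stands.
- The arm moves only by the tool apply_moves, never from a script. Its argument "targets" is a list that holds one entry, the list of rows, each a list of 5 numbers: the shift along the world's x, y, z in units of 40 mm (1.0 is 40 mm), then the turn about the world's z in degrees, then the gripper command: -1 is shut, 1 is fully open, values between are in proportion. In form: [[[dx, dy, dz, turn, fingers], ...]]. A call has 1 to 8 rows; each row shifts and turns the commanded pose from where the row before left it; what a row does not reach is not made up. A row lasts 1/12 s, in which the tool goes at most 41.7 mm and 7.16 degrees, less where a joint would pass 70% of its speed; a pose out of reach is approached as far as the arm can. A call is refused whole if a number of a shift passes 1 or a number of a turn 7.16, either way. A call with a gripper value outside its range is refused whole. The fingers move at their own pace and stop on an object; the grip force is fixed at half the most. Time passes only in rows, so rows that do not move let the fingers close. It gives the time, the measured TCP pose, the force, the opening and the grip force at its end, in the units of the state.
- get_obs(): the state, without advancing time (a new reading comes with each control period).
- imaging.camera(name): name is "side" or "top"; returns (picture, depth): 384x512x3 uint8, blue, green, red; 384x512 float32, m along the optical axis (not along the pixel's ray), 0 where there is no reading.
- imaging.get_calibration(name): a dict with "camera_matrix" (3x3 intrinsics, pixels), "k1" (the pictures are not rectified: a ray, as slopes to the right and down, at radius r is drawn at 1 + k1 r^2 times it, then the intrinsics apply), "eye" and "rotation" of the camera in the world. Camera axes: x right, y down, z forward; pixel columns grow to the right and rows downward; lengths in m; the calibration is good to about 2 mm. A picture is of the moment at which its call begins. get_calibration takes no time and is no camera call.
- order.job_done(): hands the job in; it is judged then, once.
The state is a dict: "clock": time; "joint_pos": joint angles; "joint_vel": joint speeds; "tau": joint torques, N m; "eef_pos": TCP position; "tool_rot": TCP orientation; "ft_force": force on the tool from outside, world axes, zero at the start; "ft_torque": the same for the moment, N m; "grip_width": finger opening in m; "grasp_force": force on a finger pad.
Only numpy, scipy, OpenCV 4.12 (cv2) and the standard library are available. Lean on these libraries where they do the work, as an engineer would, in place of code of your own. Each camera call takes 0.05 s, during which the arm holds its last target. There are 200 camera calls.

## Working session

There is one attempt and no reset: what is moved stays moved. The work goes in short steps, Python scripts to look and compute and a tool call to move; the robot and the scene stay as the last step left them, time stands still between calls to the robot, and variables do not carry over. Pictures are saved under pics/ and viewed, at most 10 in all, crops included, and the job is handed in when it is done.

Besides the shell and the picture viewer there is one more tool, called after "Call:" as a command line: name --argument value ..., lists and objects as JSON in quotes. apply_moves: Moves the arm, as the interface text tells. Its arguments: {"type":"object","properties":{"targets":{"type":"array","items":{"type":"array","items":{"type":"array","items":{"type":"number"}}}}},"required":["targets"]}

```bash
mkdir -p pics
cat > h.py <<'E'
import numpy as np, cv2
from workcell import get_obs, imaging, order
def shot(n,save=None):
    p,d=imaging.camera(n); p=np.array(p); d=np.array(d)
    if save: cv2.imwrite('pics/'+save,p)
    np.savez('last_%s.npz'%n,p=p,d=d)
    return p,d
def cloud(n,d):
    c=imaging.get_calibration(n); K=np.array(c['camera_matrix'],float)
    h,w=d.shape; v,u=np.mgrid[:h,:w].astype(np.float32)
    pts=np.stack([u.ravel(),v.ravel()],-1)[:,None]
    dist=np.array([c['k1'],0,0,0],float)
    s=cv2.undistortPoints(pts,K,dist)[:,0]
    z=d.ravel()[:,None]
    P=np.hstack([s*z,z])@np.array(c['rotation']).T+np.array(c['eye'])
    P[d.ravel()==0]=np.nan
    return P.reshape(h,w,3)
E
python3 - <<'E'
from h import *
for n in('side','top'):
    p,d=shot(n,n+'0.png'); c=imaging.get_calibration(n); print(n,c); P=cloud(n,d)
    for v in range(20,384,60): print([tuple(np.round(P[v,u],2)) for u in range(30,512,90)])
print(get_obs())
E
```

```text
side {'camera_matrix': array([[491.24438433,   0.        , 252.4575122 ],
       [  0.        , 491.24438433, 195.34733561],
       [  0.        ,   0.        ,   1.        ]]), 'k1': -0.06749056489944948, 'eye': array([0.3755492 , 0.95464992, 0.99545771]), 'rotation': array([-0.02021537,  0.92468951, -0.37973242,  0.01854575])}Traceback (most recent call last):
  File "<stdin>", line 3, in <module>
  File "h.py", line 15, in cloud
    P=np.hstack([s*z,z])@np.array(c['rotation']).T+np.array(c['eye'])
      ~~~~~~~~~~~~~~~~~~^~~~~~~~~~~~~~~~~~~~~~~~~~
ValueError: matmul: Input operand 1 has a mismatch in its core dimension 0, with gufunc signature (n?,k),(k,m?)->(n?,m?) (size 4 is different from 3)
```

```bash
sed -i 's/np.array(c\[.rotation.\]).T/R.from_quat(c["rotation"]).as_matrix().T/; 1a from scipy.spatial.transform import Rotation as R' h.py
python3 - <<'E'
from h import *
for n in('side','top'):
    p,d=shot(n,n+'0.png'); P=cloud(n,d); print(n)
    for v in range(20,384,60): print([tuple(map(float,np.round(P[v,u],2))) for u in range(30,512,90)])
print(imaging.get_calibration('top')['eye'],get_obs())
E
```

```text
side
[(2.07, -2.09, -0.45), (1.22, -1.46, -0.16), (0.6, -0.54, 0.28), (0.28, -1.45, -0.15), (-0.2, -1.52, -0.18), (0.12, 0.35, 0.71)]
[(2.05, -1.8, -0.74), (1.29, -1.45, -0.52), (0.61, -0.47, 0.1), (0.3, -0.63, 0.0), (-0.03, -0.64, 0.0), (0.14, 0.45, 0.69)]
[(1.82, -1.18, -0.76), (0.87, -0.22, 0.04), (0.59, -0.23, 0.03), (0.31, -0.28, -0.0), (0.24, 0.49, 0.62), (-0.06, 0.12, 0.33)]
[(1.63, -0.7, -0.75), (0.8, 0.06, 0.05), (0.56, 0.01, 0.02), (0.31, -0.01, 0.0), (0.23, 0.5, 0.53), (-0.2, -0.03, 0.0)]
[(1.48, -0.32, -0.74), (0.77, 0.21, -0.0), (0.54, 0.21, 0.0), (0.31, 0.2, 0.0), (0.2, 0.5, 0.4), (-0.14, 0.18, 0.0)]
[(0.94, 0.4, 0.0), (0.73, 0.39, 0.0), (0.52, 0.38, 0.0), (0.32, 0.37, 0.0), (0.11, 0.36, -0.0), (-0.1, 0.36, 0.0)]
[(0.89, 0.54, 0.0), (0.67, 0.57, 0.09), (0.51, 0.52, -0.0), (0.32, 0.51, 0.0), (0.13, 0.51, 0.0), (-0.06, 0.5, 0.0)]
top
[(1.62, 1.54, -0.75), (1.59, 0.94, -0.75), (1.58, 0.38, -0.75), (1.59, -0.17, -0.74), (1.62, -0.73, -0.75), (1.67, -1.33, -0.75)]
[(1.19, 1.46, -0.72), (0.87, 0.58, -0.0), (0.86, 0.25, 0.02), (0.85, -0.06, 0.05), (0.88, -0.4, 0.0), (1.26, -1.
[... 657 characters left out ...]
295] {'clock': 0.15, 'joint_pos': array([ 1.17398510e+00,  2.41255667e-01,  4.00033797e-03,  1.33517569e+00,
       -6.45169479e-06,  1.57080458e+00]), 'joint_vel': array([ 0.00065212, -0.00158404,  0.00450267,  0.00020003, -0.00137761,
        0.00053228]), 'tau': array([-7.98007059e-04, -3.72635651e+01,  2.52638304e+01,  1.23495792e-02,
       -4.74180661e-05, -3.49466866e-06]), 'eef_pos': array([0.19306432, 0.46072583, 0.24759683]), 'tool_rot': array([ 1.97110453e-01,  9.80380947e-01, -8.01946921e-04, -1.57938130e-04]), 'ft_force': array([-0.02733009, -0.34442171, -0.3094117 ]), 'ft_torque': array([0.00504628, 0.01624954, 0.05203208]), 'grasp_force': 0.0, 'grip_width': 0.0856752068535686}
```

View pics/side0.png

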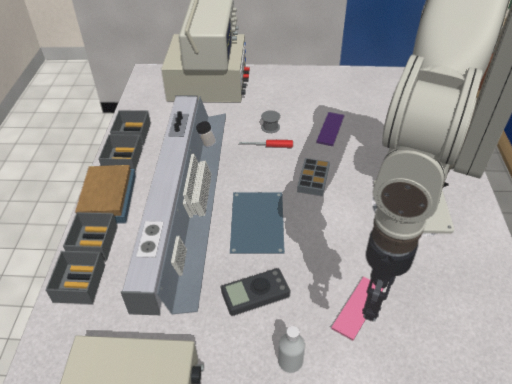

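View pics/top0.png

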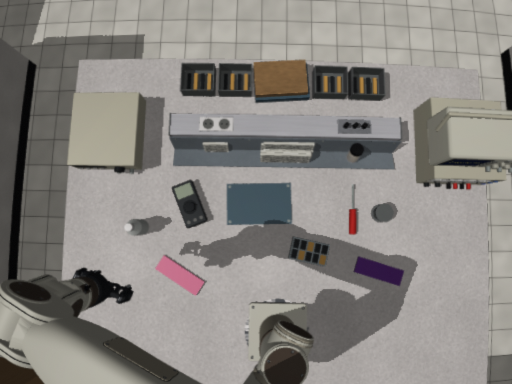

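The side view shows the stack at about (197,190), the jar at (206,133), the terminal plate at (179,122), the mat at (257,221) and the outlet plate at (150,238). In the top view the stack is at (287,151), the jar at (357,151), the posts at (354,127) and the mat at (259,203). The half board at (215,147) and the pink and purple slabs are not meant. Next I enlarge the stack and measure.

Run:
```python
from h import *
a=np.load('last_side.npz');b=np.load('last_top.npz')
i1=cv2.resize(a['p'][110:225,160:235],None,fx=5.2,fy=5.2,interpolation=cv2.INTER_CUBIC)
i2=cv2.resize(b['p'][110:170,250:380],None,fx=3,fy=5,interpolation=cv2.INTER_CUBIC)
h=598; c=np.zeros((h,i1.shape[1]+i2.shape[1],3),np.uint8); c[:i1.shape[0],:i1.shape[1]]=i1; c[:i2.shape[0],i1.shape[1]:]=i2
cv2.imwrite('pics/crop1.png',c); print(c.shape)
P=cloud('top',b['d']);S=cloud('side',a['d'])
# mat
m=cv2.cvtColor(b['p'],cv2.COLOR_BGR2HSV); 
print('mat bgr',b['p'][190,240],'ledge',b['p'][158,235],'panel',b['p'][147,240])
for nm,Q in(('top',P),('side',S)):
  q=Q.reshape(-1,3); q=q[~np.isnan(q).any(1)]
  for y0 in (0.19,0.06,0.02,-0.02,-0.09,-0.19,-0.215,-0.24,):
    s=q[(abs(q[:,1]-y0)<.004)&(q[:,0]>.5)&(q[:,0]<.72)]; s=s[np.argsort(s[:,0])]
    print(nm,y0,[tuple(map(int,np.round(r[[0,2]]*1000))) for r in s[::max(1,len(s)//45)]])
```

```text
(598, 780, 3)
mat bgr [92 83 66] ledge [107 102  95] panel [71 67 63]
top 0.19 [(501, 6), (505, 1), (509, 4), (512, 4), (515, 5), (523, -1), (526, 1), (533, 5), (537, -1), (544, 0), (548, -4), (554, 23), (554, 21), (558, 20), (561, 20), (568, 19), (572, 19), (580, 14), (584, 11), (590, 13), (595, 7), (602, 9), (604, 13), (608, 27), (610, 33), (612, 42), (614, 46), (617, 63), (621, 59), (626, 67), (629, 68), (631, 86), (633, 92), (642, 83), (642, 82), (644, 88), (647, 88), (651, 88), (655, 95), (659, 96), (662, 96), (665, 97), (668, 97), (672, 95), (676, 93), (683, 92), (686, 92), (693, 93), (696, 93), (704, 88), (708, 88), (712, 87)]
top 0.06 [(501, 4), (504, 2), (508, 3), (511, 3), (514, 4), (517, 9), (521, 6), (525, 4), (528, 5), (532, 4), (535, 4), (539, 1), (543, 1), (550, 2), (553, 22), (556, 22), (561, 18), (568, 18), (571, 20), (574, 41), (576, 45), (579, 63), (582, 66), (585, 69), (588, 70), (591, 68), (595, 67), (599, 65), (604, 56), (608, 69), (610, 76), (612, 79), (614, 86), (616, 91), (619, 63), (624, 60), (628, 71), (630, 75), (631, 83), (633, 88), (643, 89), (643, 76), 
[... 7498 characters left out ...]
53, 90), (660, 92), (663, 87), (666, 94), (668, 91), (672, 91), (678, 111), (694, 92), (700, 91), (702, 95), (709, 88), (711, 90)]
side -0.24 [(502, 0), (508, 4), (518, -2), (527, 0), (536, 7), (543, -2), (550, -2), (553, 1), (561, 21), (564, 19), (571, 18), (574, 21), (576, 36), (578, 41), (579, 31), (580, 57), (581, 40), (583, 58), (583, 58), (585, 72), (588, 75), (591, 71), (595, 65), (596, 85), (603, 79), (609, 80), (615, 15), (616, 79), (618, 79), (622, 77), (623, 33), (625, 43), (626, 65), (628, 77), (631, 76), (633, 80), (637, 87), (645, 89), (648, 91), (654, 90), (657, 93), (660, 95), (663, 90), (669, 96), (673, 94), (677, 113), (682, 115), (694, 93), (700, 95), (710, 87), (713, 90)]
```

View pics/crop1.png

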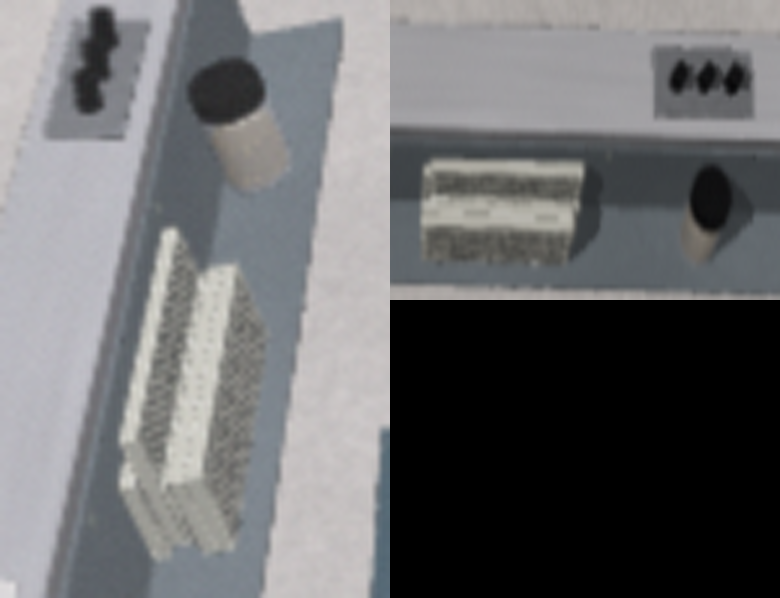

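The crop confirms it. The tall board is the second from the panel: its top edge is at x≈615–624, z≈88. The back board's top shows lower, behind it, and one 45 mm and two 55 mm boards stand in front (tops at x≈578–606). The gap behind it is too narrow for a finger, so I will push it endways by its exposed top end. Next I locate the jar, plate, mat, board ends and rail yaw.

Run:
```python
from h import *
for n in('top','side'):
  a=np.load(f'last_{n}.npz');P=cloud(n,a['d']);I=a['p'].astype(int);X,Y,Z=P[...,0],P[...,1],P[...,2]
  g=I.sum(2)/3
  def st(nm,m): 
    q=P[m]; print(n,nm,len(q),*[np.round(np.nanpercentile(q,k,axis=0),3) for k in(3,50,97)])
  st('wide top',(X>.606)&(X<.627)&(Z>.078)&(Y>-.15)&(Y<.12)&(g>125))
  st('front tops',(X>.575)&(X<.606)&(Z>.055)&(Y>-.15)&(Y<.12)&(g>125))
  st('lid',(X>.58)&(X<.64)&(Z>.068)&(Y<-.16)&(Y>-.28)&(g<60))
  st('plate',(X>.645)&(X<.71)&(Z>.085)&(Z<.13)&(Y<-.1)&(g<125)&(g>85)&(Y>-.32))
  st('posts',(X>.645)&(X<.71)&(Z>.1)&(Y<-.1)&(g<60)&(Y>-.32))
  st('mat',(X>.3)&(X<.54)&(Z<.02)&(Y>-.1)&(Y<.3)&(I[...,0]-I[...,2]>18)&(g>50))
  # rail yaw: panel points
  C=abs(Z-.045)<.03
  for y in (.3,.2,.13,-.14,-.3):
    m=C&(abs(Y-y)<.02)&(X>.6)&(X<.64); q=P[m]; print('panel corner x at',y,len(q),np.round(np.median(q[:,0]-(q[:,2]-.006)*np.tan(np.radians(14))),4))
```

```text
top wide top 140 [ 0.614 -0.098  0.084] [ 0.618 -0.022  0.088] [0.623 0.057 0.093]
top front tops 310 [ 0.582 -0.092  0.056] [ 0.592 -0.012  0.069] [0.605 0.066 0.074]
top lid 149 [ 0.586 -0.265  0.07 ] [ 0.606 -0.247  0.08 ] [ 0.629 -0.228  0.087]
top plate 310 [ 0.656 -0.287  0.089] [ 0.671 -0.228  0.093] [ 0.701 -0.182  0.097]
top posts 68 [ 0.672 -0.268  0.101] [ 0.677 -0.234  0.114] [ 0.685 -0.2    0.12 ]
top mat 2387 [ 0.366 -0.03  -0.001] [0.428 0.073 0.003] [0.491 0.17  0.008]
panel corner x at 0.3 108 0.6122
panel corner x at 0.2 134 0.6035
panel corner x at 0.13 102 0.6122
panel corner x at -0.14 102 0.6142
panel corner x at -0.3 94 0.6126
side wide top 175 [ 0.613 -0.098  0.079] [ 0.617 -0.013  0.087] [0.623 0.06  0.091]
side front tops 367 [ 0.58  -0.088  0.056] [ 0.59  -0.005  0.068] [0.605 0.07  0.072]
side lid 119 [ 0.588 -0.26   0.07 ] [ 0.606 -0.239  0.079] [ 0.625 -0.223  0.085]
side plate 48 [ 0.659 -0.28   0.089] [ 0.677 -0.235  0.093] [ 0.695 -0.179  0.115]
side posts 59 [ 0.673 -0.263  0.103] [ 0.678 -0.227  0.112] [ 0.684 -0.197  0.118]
side mat 2982 [ 0.364 -0.029 -0.001] [0.429 0.082 0.002] [0.493 0.173 0.006]
panel corner x at 0.3 181 0.6118
panel corner x at 0.2 197 0.6034
panel corner x at 0.13 142 0.6121
panel corner x at -0.14 42 0.6136
panel corner x at -0.3 29 0.6145
```

Call:
apply_moves --targets '[[[0.5,-0.87,0,2.84,1],[0.5,-0.87,0,2.84,1],[0.5,-0.87,0,2.84,1],[0.5,-0.87,0,2.84,1],[0.5,-0.87,0,2.84,1],[0.5,-0.87,0,2.84,1],[0.5,-0.87,0,2.84,1],[0.5,-0.87,0,2.84,1]]]'

```text
clock: 0.82
eef_pos: [0.3535, 0.1809, 0.2483]
tool_rot: [-0.001, 1.0, 0.0, 0.0]
ft_force: [0.4, 0.0, -0.4]
grip_width: 0.0855
grasp_force: 0.0
```

Call:
apply_moves --targets '[[[0.5,-0.87,0,0,1],[0.5,-0.87,0,0,1],[0.5,-0.87,0,0,1],[0.5,-0.87,0,0,1],[0.5,-0.87,0,0,1],[0.5,-0.87,0,0,1],[0.5,-0.87,0,0,1],[0.5,-0.87,0,0,1]]]'

```text
clock: 1.48
eef_pos: [0.5136, -0.0977, 0.248]
tool_rot: [0.0, 1.0, 0.0, -0.0]
ft_force: [0.0, -0.0, -0.3]
grip_width: 0.0854
grasp_force: 0.0
```

Call:
apply_moves --targets '[[[0.43,-0.73,0,0,1],[0.43,-0.73,0,0,1],[0.43,-0.73,0,0,1],[0.43,-0.73,0,0,1],[0.44,-0.73,0,0,1],[0,0,-1,0,1],[0,0,-1,0,1],[0,0,-0.5,0,1]]]'

```text
clock: 2.15
eef_pos: [0.5977, -0.2418, 0.1427]
tool_rot: [0.001, 1.0, 0.001, -0.003]
ft_force: [-1.5, 1.1, -1.5]
grip_width: 0.0855
grasp_force: 0.0
```

Run:
```python
from h import *
p,d=shot('side'); q,e=shot('top'); print(get_obs()['eef_pos'])
i1=cv2.resize(p[60:200,130:290],None,fx=2.5,fy=2.5); i2=cv2.resize(q[90:190,290:420],None,fx=3,fy=3.5)
cv2.imwrite('pics/c2.png',np.hstack([i1,i2]))
```

```text
[ 0.59597761 -0.24050958  0.14203327]
```

View pics/c2.png

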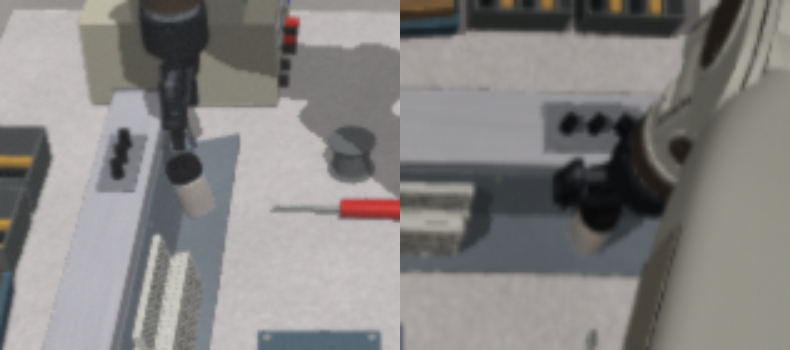

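The side crop shows the open gripper straight above the jar lid, at (185,168) in the crop, and nothing has been touched. The pose is 4 mm short in x and y, so I correct that while lowering.

Call:
apply_moves --targets '[[[0.1,-0.09,-0.6,0,1],[0,0,-0.6,0,1],[0,0,-0.6,0,1],[0,0,-0.65,0,1],[0,0,0,0,1],[0,0,0,0,1]]]'

```text
clock: 2.75
eef_pos: [0.6034, -0.245, 0.0506]
tool_rot: [-0.0, 1.0, 0.0, -0.001]
ft_force: [0.2, 0.7, 0.1]
grip_width: 0.0855
grasp_force: 0.0
```

Call:
apply_moves --targets '[[[-0.07,0,-0.2,0,1],[0,0,0,0,-1],[0,0,0,0,-1],[0,0,0,0,-1],[0,0,0,0,-1],[0,0,0,0,-1],[0,0,0,0,-1],[0,0,0,0,-1]]]'

```text
clock: 3.42
eef_pos: [0.6017, -0.246, 0.0441]
tool_rot: [0.0, 1.0, -0.001, 0.001]
ft_force: [-0.9, -1.4, 5.7]
grip_width: 0.0426
grasp_force: 58.9
```

Call:
apply_moves --targets '[[[-0.2,0,0.4,0,-1],[-0.4,0,0.7,0,-1],[-0.5,0,0.8,0,-1],[-0.5,0.5,0.5,0,-1],[-0.5,0.8,0,0,-1],[-0.5,0.8,0,0,-1],[-0.5,0.8,0,0,-1],[-0.4,0.8,0,0,-1]]]'

```text
clock: 4.08
eef_pos: [0.4588, -0.096, 0.1383]
tool_rot: [0.001, 1.0, 0.0, -0.0]
ft_force: [0.4, 0.9, -1.5]
grip_width: 0.0428
grasp_force: 59.4
```

Call:
apply_moves --targets '[[[-0.3,0.9,0,0,-1],[-0.3,0.9,0,0,-1],[-0.3,0.9,0,0,-1],[0,0.9,-0.2,0,-1],[0,0.2,-0.5,0,-1],[0,0,-0.5,0,-1],[0,0,0,0,-1],[0,0,0,0,-1]]]'

```text
clock: 4.75
eef_pos: [0.4235, 0.0549, 0.0897]
tool_rot: [-0.0, 1.0, -0.0, -0.002]
ft_force: [0.7, -0.1, -0.9]
grip_width: 0.0427
grasp_force: 59.5
```

Run:
```python
from h import *
p,d=shot('side'); q,e=shot('top'); print(get_obs()['eef_pos'])
i1=cv2.resize(p[90:290,150:330],None,fx=2.5,fy=2.5); i2=cv2.resize(q[120:240,210:340],None,fx=2.5,fy=2.5)
c=np.zeros((500,775,3),np.uint8); c[:,:450]=i1; c[:300,450:]=i2
cv2.imwrite('pics/c3.png',c)
```

```text
[0.42543574 0.05449834 0.09110737]
```

View pics/c3.png

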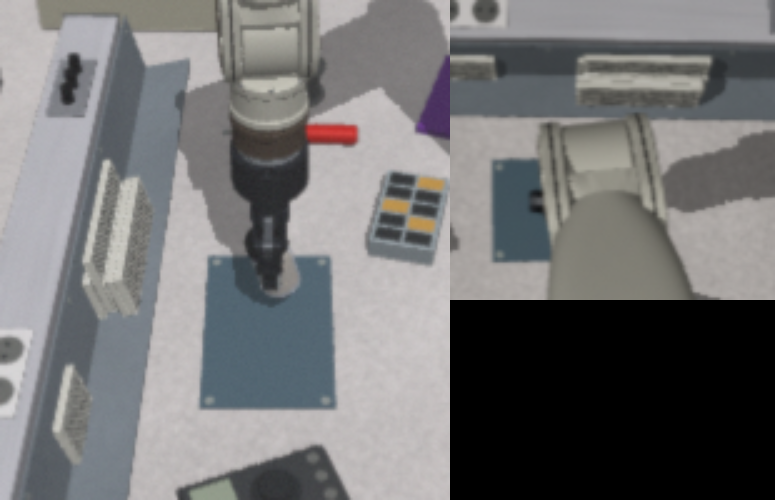

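Call:
apply_moves --targets '[[[0,0,-0.5,0,-1],[0,0,-0.5,0,-1],[0,0,-0.15,0,-1],[0,0,-0.1,0,-1],[0,0,0,0,-1],[0,0,0,0,-1]]]'

```text
clock: 5.35
eef_pos: [0.4257, 0.0546, 0.0411]
tool_rot: [0.0, 1.0, 0.0, 0.001]
ft_force: [-0.4, 0.2, -2.4]
grip_width: 0.0432
grasp_force: 59.5
```

Call:
apply_moves --targets '[[[0,0,-0.06,0,-1],[0,0,-0.05,0,-1],[0,0,0,0,-1]]]'

```text
clock: 5.6
eef_pos: [0.4263, 0.0548, 0.039]
tool_rot: [0.0, 1.0, 0.0, 0.002]
ft_force: [-5.8, -2.5, 20.9]
grip_width: 0.0428
grasp_force: 61.6
```

Call:
apply_moves --targets '[[[0,0,0,0,0.2],[0,0,0,0,0.3],[0,0,0,0,0.5],[0,0,0,0,0.7],[0,0,0,0,1],[0,0,0,0,1]]]'

```text
clock: 6.1
eef_pos: [0.4248, 0.0548, 0.0358]
tool_rot: [0.0, 1.0, -0.0, -0.0]
ft_force: [-0.6, 0.5, 0.7]
grip_width: 0.0853
grasp_force: 0.0
```

Call:
apply_moves --targets '[[[0,0,0.5,0,1],[0,0,0.8,0,1],[0,0,1,0,1],[0,0,1,0,1],[0.5,0.5,0.5,0,0],[0.9,0.4,0,0,-1],[0.9,0.3,0,0,-1],[0.6,0,0,0,-1]]]'

```text
clock: 6.77
eef_pos: [0.544, 0.1051, 0.1887]
tool_rot: [-0.001, 1.0, 0.001, 0.002]
ft_force: [0.7, -0.3, 0.9]
grip_width: 0.0388
grasp_force: 0.0
```

Run:
```python
from h import *
p,d=shot('side'); o=get_obs();print(o['eef_pos'],o['grip_width'])
S=cloud('side',d);g=p.astype(int).sum(2)/3
X,Y,Z=S[...,0],S[...,1],S[...,2]
m=(X>.38)&(X<.48)&(Y>0)&(Y<.12)&(Z>.06)&(Z<.085); q=S[m];print('lid',len(q),np.round(np.median(q,0),3),np.round(np.percentile(q,[3,97],axis=0),3))
i1=cv2.resize(p[90:290,150:330],None,fx=3,fy=3)
cv2.imwrite('pics/c4.png',i1)
```

```text
[0.54731589 0.10406197 0.18761065] 0.031142131721589677
lid 203 [0.416 0.063 0.072] [[0.398 0.038 0.061]
 [0.435 0.078 0.076]]
```

View pics/c4.png

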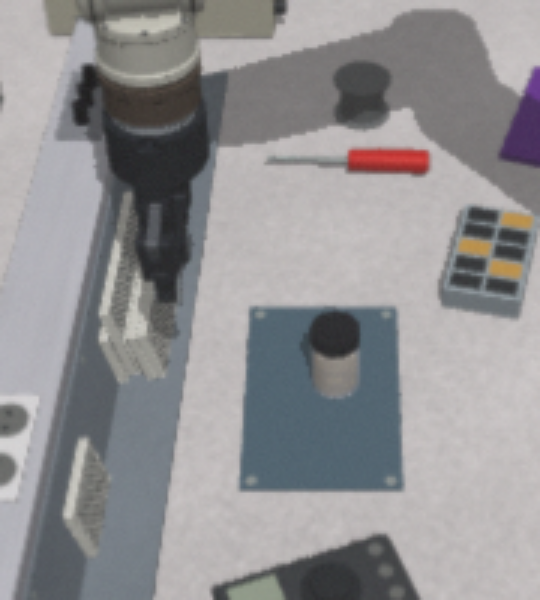

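The jar stands upright on the mat; its lid is at (335,333) in the crop, about x 0.416, y 0.06. Now I position the shut fingers behind the wide board's +y end.

Call:
apply_moves --targets '[[[0,0,0,0,-1],[0.85,0,0,0,-1],[0.85,0,-0.4,0,-1],[0,0,-0.8,0,-1],[0,0,-0.7,0,-1],[0,0,0,0,-1],[0,0,0,0,-1],[0,0,0,0,-1]]]'

```text
clock: 7.48
eef_pos: [0.6086, 0.1027, 0.1133]
tool_rot: [0.0, 1.0, 0.0, 0.0]
ft_force: [0.1, 0.1, -0.1]
grip_width: -0.0002
grasp_force: 0.0
```

Call:
apply_moves --targets '[[[0.2,0,-0.2,0,-1],[0,0,-0.25,0,-1],[0,0,0,0,-1],[0,-0.3,0,0,-1],[0,-0.1,0,0,-1],[0,-0.1,0,0,-1],[0,-0.1,0,0,-1],[0,0,0,0,-1]]]'

```text
clock: 8.15
eef_pos: [0.617, 0.0776, 0.0942]
tool_rot: [0.001, 1.0, -0.0, 0.0]
ft_force: [-0.6, 0.4, -0.0]
grip_width: 0.0002
grasp_force: 0.0
```

Call:
apply_moves --targets '[[[0,-0.1,0,0,-1],[0,-0.1,0,0,-1],[0,-0.1,0,0,-1],[0,-0.1,0,0,-1],[0,-0.1,0,0,-1],[0,-0.1,0,0,-1],[0,-0.1,0,0,-1],[0,0,0,0,-1]]]'

```text
clock: 8.82
eef_pos: [0.6169, 0.0498, 0.094]
tool_rot: [0.001, 1.0, -0.0, 0.0]
ft_force: [1.0, 0.4, -0.1]
grip_width: -0.0
grasp_force: 0.2
```

```bash
cat > w.py <<'E'
from h import *
def rep(im=None,crop=(90,230,150,270)):
    o=get_obs();print(o['eef_pos'],o['ft_force'])
    for n in('side','top'):
        p,d=shot(n);P=cloud(n,d);X,Y,Z=P[...,0],P[...,1],P[...,2];g=p.astype(int).sum(2)/3
        for nm,m in(('wide',(X>.606)&(X<.636)&(Z>.076)&(Z<.095)&(g>125)&(Y>-.34)&(Y<.1)&(X-.613<.2493*(Z-.006)-.001)),('front',(X>.575)&(X<.606)&(Z>.055)&(Z<.08)&(Y>-.15)&(Y<.12)&(g>125))):
            q=P[m]; 
            if len(q)>5: print(n,nm,len(q),np.round(np.percentile(q,[3,50,97],axis=0),3).tolist())
        if n==im:
            a,b,c,e=crop; cv2.imwrite('pics/%s_%d.png'%(n,round(o['clock']*100)),cv2.resize(p[a:b,c:e],None,fx=4,fy=4)); print('pics/%s_%d.png'%(n,round(o['clock']*100)))
E
python3 -c "from w import *; rep('side')"
```

```text
[0.61692866 0.04978447 0.09396882] [ 0.97957918  0.38232179 -0.13321067]
side wide 9 [[0.611, -0.125, 0.078], [0.615, -0.115, 0.087], [0.617, -0.016, 0.092]]
side front 360 [[0.58, -0.09, 0.056], [0.59, -0.005, 0.067], [0.605, 0.071, 0.073]]
pics/side_882.png
top wide 30 [[0.614, -0.124, 0.084], [0.617, -0.109, 0.088], [0.621, -0.091, 0.092]]
```

Call:
apply_moves --targets '[[[0,-0.15,0,0,-1],[0,-0.2,0,0,-1],[0,-0.2,0,0,-1],[0,-0.2,0,0,-1],[0,-0.2,0,0,-1],[0,-0.2,0,0,-1],[0,-0.2,0,0,-1],[0,0,0,0,-1]]]'

```text
clock: 9.58
eef_pos: [0.6168, -0.0055, 0.0939]
tool_rot: [0.001, 1.0, -0.001, -0.0]
ft_force: [0.1, 0.1, -0.4]
grip_width: 0.0003
grasp_force: 0.0
```

```bash
python3 -c "from w import *; rep('side')"
```

```text
[ 0.61675503 -0.00551585  0.09390401] [ 0.0774764   0.10545275 -0.41879698]
side front 355 [[0.58, -0.09, 0.056], [0.59, 0.0, 0.068], [0.604, 0.071, 0.073]]
pics/side_958.png
top wide 13 [[0.615, -0.182, 0.085], [0.619, -0.173, 0.087], [0.62, -0.163, 0.09]]
top front 82 [[0.582, 0.025, 0.057], [0.592, 0.045, 0.069], [0.604, 0.068, 0.073]]
```

Call:
apply_moves --targets '[[[0,-0.2,0,0,-1],[0,-0.2,0,0,-1],[0,-0.2,0,0,-1],[0,-0.2,0,0,-1],[0,-0.2,0,0,-1],[0,-0.2,0,0,-1],[0,-0.15,0,0,-1],[0,0,0,0,-1]]]'

```text
clock: 10.35
eef_pos: [0.6168, -0.0591, 0.0939]
tool_rot: [0.001, 1.0, -0.0, 0.0]
ft_force: [-0.5, 0.6, -0.1]
grip_width: -0.0001
grasp_force: 0.0
```

```bash
python3 -c "from w import *; rep('side',(90,230,150,270))"
```

```text
[ 0.61681519 -0.05905523  0.09391283] [-0.45308687  0.63834309 -0.09006535]
side front 347 [[0.58, -0.09, 0.056], [0.59, -0.001, 0.068], [0.603, 0.07, 0.073]]
pics/side_1035.png
top front 219 [[0.582, -0.045, 0.057], [0.591, 0.011, 0.069], [0.604, 0.066, 0.073]]
```

View pics/side_1035.png

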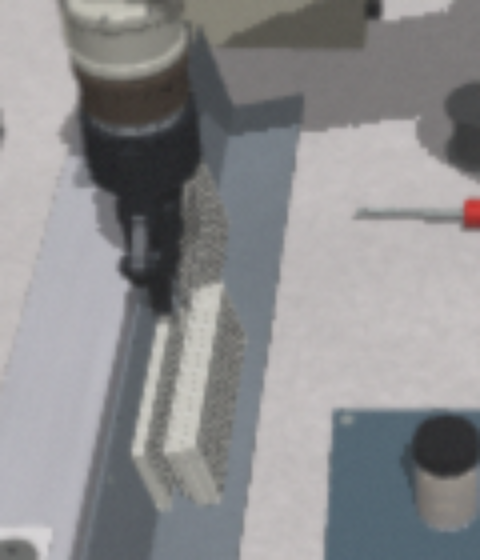

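The crop shows the wide board's front face at (205,230), out past the stack. The back board (155,400) and the front boards (205,390) are still in place.

Call:
apply_moves --targets '[[[0,-0.2,0,0,-1],[0,-0.2,0,0,-1],[0,-0.2,0,0,-1],[0,-0.2,0,0,-1],[0,-0.2,0,0,-1],[0,-0.2,0,0,-1],[0,-0.15,0,0,-1],[0,0,0,0,-1]]]'

```text
clock: 11.12
eef_pos: [0.6168, -0.1132, 0.0939]
tool_rot: [0.001, 1.0, -0.001, 0.0]
ft_force: [-0.6, -0.0, 0.2]
grip_width: 0.0002
grasp_force: 0.0
```

```bash
python3 -c "from w import *; rep('side',(90,230,150,270))"
```

```text
[ 0.61677066 -0.11319833  0.09390673] [-0.64790411 -0.00536094  0.19236165]
side front 340 [[0.586, -0.088, 0.056], [0.595, -0.002, 0.065], [0.605, 0.07, 0.07]]
pics/side_1112.png
top front 198 [[0.592, -0.088, 0.063], [0.599, -0.014, 0.067], [0.605, 0.066, 0.073]]
```

Run:
```python
from h import *
# wide face points between z .02-.085, y<-.1, bright
for n in('side','top'):
    a=np.load(f'last_{n}.npz');P=cloud(n,a['d']);p=a['p'].astype(int);g=p.sum(2)/3
    X,Y,Z=P[...,0],P[...,1],P[...,2]
    c=(g>88)&(p[...,0]-p[...,2]<0)&(X>.57)&(X<.636)&(Z>.02)&(Z<.095)&(Y<-.1)&(Y>-.36)
    q=P[c];
    if len(q)<10: continue
    print(n,len(q),np.round(np.percentile(q,[2,50,98],axis=0),3).tolist())
    A=np.c_[q[:,1:],np.ones(len(q))]; print('x=f(y,z)',np.linalg.lstsq(A,q[:,0],rcond=None)[0].round(3))
```

```text
side 243 [[0.601, -0.282, 0.021], [0.609, -0.194, 0.045], [0.619, -0.125, 0.076]]
x=f(y,z) [-0.054  0.235  0.588]
top 14 [[0.592, -0.126, 0.023], [0.604, -0.103, 0.043], [0.612, -0.1, 0.056]]
x=f(y,z) [-0.168  0.504  0.564]
```

Call:
apply_moves --targets '[[[0,-0.15,0,0,-1],[0,-0.15,0,0,-1],[0,-0.15,0,0,-1],[0,-0.15,0,0,-1],[0,-0.03,0,0,-1],[0,0,0,0,-1]]]'

```text
clock: 11.72
eef_pos: [0.6168, -0.1373, 0.0939]
tool_rot: [0.001, 1.0, -0.0, 0.0]
ft_force: [-0.4, 0.3, -1.0]
grip_width: -0.0
grasp_force: 0.0
```

Call:
apply_moves --targets '[[[0,0.15,0,0,-1],[-0.1,0,0.6,0,-1],[-0.3,0,0.9,0,-1],[-0.5,0.3,0.8,0,-1],[-0.7,0.7,0,0,-1],[-0.7,0.7,0,0,-1],[-0.7,0.7,0,0,-1],[-0.3,0.7,0,0,-1]]]'

```text
clock: 12.38
eef_pos: [0.481, -0.0053, 0.1861]
tool_rot: [0.0, 1.0, -0.0, -0.001]
ft_force: [-1.2, 0.6, -0.7]
grip_width: 0.0001
grasp_force: 0.0
```

```bash
cat > m.py <<'E'
from h import *
from w import rep
rep('side')
for n in('side','top'):
    a=np.load(f'last_{n}.npz');P=cloud(n,a['d']);p=a['p'].astype(int);g=p.sum(2)/3
    X,Y,Z=P[...,0],P[...,1],P[...,2]
    c=(g>88)&(p[...,0]-p[...,2]<0)&(X>.57)&(X<.636)&(Z>.02)&(Z<.095)&(Y<-.1)&(Y>-.36)
    q=P[c]; print(n,len(q),np.round(np.percentile(q,[2,50,98],axis=0),3).tolist())
    A=np.c_[q[:,1:],np.ones(len(q))]; print('x=f(y,z)',np.linalg.lstsq(A,q[:,0],rcond=None)[0].round(3))
    m=(X>.655)&(X<.71)&(Z>.1)&(g<60)&(Y>-.32)&(Y<-.1); print('posts',np.percentile(Y[m],[3,97]))
    for y in(-.17,-.23,-.29):
        s=q[abs(q[:,1]-y)<.006]; s=s[np.argsort(s[:,2])]; print(y,[tuple(map(int,r[[0,2]]*1000)) for r in s[::max(1,len(s)//10)]])
E
python3 m.py
```

```text
[ 0.48096415 -0.00534751  0.186084  ] [-1.16709767  0.58991473 -0.7006961 ]
side wide 118 [[0.614, -0.306, 0.078], [0.623, -0.213, 0.086], [0.63, -0.147, 0.09]]
side front 332 [[0.587, -0.088, 0.056], [0.595, -0.0, 0.065], [0.605, 0.07, 0.07]]
pics/side_1238.png
top wide 113 [[0.616, -0.308, 0.083], [0.623, -0.242, 0.087], [0.63, -0.173, 0.091]]
top front 60 [[0.591, 0.02, 0.064], [0.599, 0.047, 0.068], [0.606, 0.067, 0.071]]
side 428 [[0.6, -0.305, 0.021], [0.614, -0.213, 0.063], [0.629, -0.147, 0.089]]
x=f(y,z) [-0.054  0.283  0.585]
posts [-0.26390043 -0.19493426]
-0.17 [(599, 21), (601, 29), (603, 41), (605, 53), (608, 59), (610, 64), (612, 75), (614, 82), (624, 85), (623, 87), (616, 91)]
-0.23 [(603, 20), (603, 25), (608, 40), (610, 47), (610, 50), (613, 58), (614, 62), (615, 69), (617, 74), (617, 77), (626, 85), (620, 85), (623, 86), (620, 88)]
-0.29 [(607, 22), (612, 41), (613, 42), (615, 52), (617, 57), (619, 69), (619, 73), (621, 78), (627, 82), (623, 85), (630, 88)]
top 200 [[0.606, -0.31, 0.043], [0.622, -0.236, 0.085], [0.63, -0.172, 0.09]]
x=f(y,z) [-0.04   0.3    0.588]
posts [-0.26831479 -0.19944893]
-0.17 [(611, 61), (627, 66), (615, 76), (614, 78), (627, 79), (619, 84), (619, 84), (616, 85), (616, 86), (622, 86), (622, 88), (615, 90), (618, 91)]
-0.23 [(606, 47), (608, 53), (630, 75), (629, 77), (629, 77), (625, 82), (618, 83), (621, 83), (624, 84), (621, 85), (617, 86), (617, 86), (624, 87), (619, 90)]
-0.29 [(612, 56), (615, 59), (618, 75), (620, 81), (620, 82), (630, 83), (630, 83), (626, 84), (625, 86), (629, 86), (622, 87), (622, 87), (624, 90)]
```

Call:
apply_moves --targets '[[[0.4,-0.8,0,0,-1],[0.4,-0.8,0,0,-1],[0.4,-0.8,0,0,-1],[0.4,-0.8,-0.1,0,-1],[0.4,-0.8,-0.2,0,-1],[0.25,-0.35,-0.8,0,-1],[0,0,-0.9,0,-1],[0,0,0,0,-1]]]'

```text
clock: 13.15
eef_pos: [0.5707, -0.1808, 0.0982]
tool_rot: [0.001, 1.0, 0.002, -0.006]
ft_force: [-2.3, 0.7, -0.4]
grip_width: 0.0
grasp_force: 0.0
```

Call:
apply_moves --targets '[[[0,0,-0.5,0,-1],[0,0,-0.5,0,-1],[0,0,-0.35,0,-1],[0,0,0,0,-1],[0.15,0,0,0,-1],[0.15,0,0,0,-1],[0,0,0,0,-1],[0,0,0,0,-1]]]'

```text
clock: 13.82
eef_pos: [0.5886, -0.1806, 0.0537]
tool_rot: [-0.0, 1.0, -0.001, 0.002]
ft_force: [0.3, -0.4, -0.8]
grip_width: -0.0005
grasp_force: 0.0
```

Call:
apply_moves --targets '[[[-0.1,0,-0.2,0,-1],[0,0,0,0,-1],[0.1,0,0,0,-1],[0.07,0,0,0,-1],[0.07,0,0,0,-1],[0.03,0,0,0,-1],[0,0,0,0,-1],[0,0,0,0,-1]]]'

```text
clock: 14.48
eef_pos: [0.5939, -0.1804, 0.0439]
tool_rot: [0.0, 1.0, -0.0, 0.0]
ft_force: [0.3, 0.0, -0.0]
grip_width: -0.0
grasp_force: 0.0
```

```bash
python3 m.py
```

```text
[ 0.5938742  -0.18044741  0.04392674] [ 0.27721124  0.028412   -0.01395114]
side wide 46 [[0.62, -0.197, 0.078], [0.624, -0.167, 0.085], [0.63, -0.146, 0.088]]
side front 335 [[0.586, -0.087, 0.056], [0.595, 0.0, 0.065], [0.605, 0.07, 0.07]]
pics/side_1448.png
top wide 8 [[0.622, -0.159, 0.083], [0.625, -0.154, 0.087], [0.629, -0.15, 0.088]]
top front 203 [[0.592, -0.091, 0.063], [0.599, -0.016, 0.067], [0.605, 0.066, 0.072]]
side 152 [[0.604, -0.218, 0.022], [0.618, -0.158, 0.069], [0.63, -0.146, 0.088]]
x=f(y,z) [-0.04   0.303  0.592]
posts [-0.26268368 -0.19689318]
-0.17 [(601, 21), (604, 29), (607, 36), (610, 44), (610, 48), (616, 62), (618, 82), (626, 84), (629, 85), (622, 87), (620, 88)]
-0.23 [(629, 83), (629, 87)]
-0.29 []
top 25 [[0.592, -0.161, 0.024], [0.621, -0.15, 0.076], [0.631, -0.1, 0.088]]
x=f(y,z) [-0.075  0.452  0.576]
posts [-0.20057547 -0.19857292]
-0.17 []
-0.23 []
-0.29 []
```

Call:
apply_moves --targets '[[[0.05,0,0,0,-1],[0.05,0,0,0,-1],[0,0,0,0,-1],[-0.25,0,0,0,-1],[0,-0.6,0,0,-1],[0,-0.65,0,0,-1],[0,0,0,0,-1]]]'

```text
clock: 15.17
eef_pos: [0.588, -0.2347, 0.0443]
tool_rot: [0.002, 1.0, -0.001, 0.001]
ft_force: [0.7, -0.5, 0.0]
grip_width: 0.0002
grasp_force: 0.0
```

Call:
apply_moves --targets '[[[0.15,0,0,0,-1],[0.07,0,0,0,-1],[0.07,0,0,0,-1],[0.05,0,0,0,-1],[0,0,0,0,-1],[0,0,0,0,-1]]]'

```text
clock: 15.67
eef_pos: [0.599, -0.2299, 0.0437]
tool_rot: [-0.0, 1.0, -0.0, -0.003]
ft_force: [-6.6, -1.6, 3.8]
grip_width: 0.0001
grasp_force: 3.8
```

Call:
apply_moves --targets '[[[0.04,0,0,0,-1],[0.03,0,0,0,-1],[0,0,0,0,-1],[0,0,0,0,-1]]]'

```text
clock: 16.0
eef_pos: [0.5993, -0.2299, 0.0437]
tool_rot: [0.0, 1.0, -0.0, -0.005]
ft_force: [-12.6, -0.9, 8.5]
grip_width: -0.0001
grasp_force: 7.2
```

Firm contact, so the board is seated. I back off and look.

Call:
apply_moves --targets '[[[-0.3,0,0,0,-1],[-0.5,0,0.3,0,-1],[-0.5,0,0.8,0,-1],[-0.6,0.4,0.7,0,-1],[-0.6,0.7,0.3,0,-1],[-0.5,0.8,0,0,-1],[-0.3,0.9,0,0,-1],[0,0.9,0,0,-1]]]'

```text
clock: 16.67
eef_pos: [0.4693, -0.0806, 0.1284]
tool_rot: [0.001, 1.0, 0.0, -0.001]
ft_force: [0.5, 0.6, -0.1]
grip_width: 0.0001
grasp_force: 0.0
```

```bash
python3 m.py
python3 - <<'E'
from h import *
a=np.load('last_side.npz')['p']; cv2.imwrite('pics/c9.png',cv2.resize(a[90:340,100:330],None,fx=2.4,fy=2.4))
E
```

```text
[ 0.46933613 -0.08064176  0.12843104] [ 0.51933541  0.56627083 -0.12875342]
side wide 110 [[0.623, -0.308, 0.078], [0.627, -0.211, 0.085], [0.631, -0.146, 0.089]]
side front 332 [[0.587, -0.087, 0.056], [0.595, -0.001, 0.065], [0.605, 0.071, 0.07]]
pics/side_1667.png
top wide 115 [[0.623, -0.307, 0.082], [0.627, -0.226, 0.086], [0.631, -0.164, 0.09]]
top front 201 [[0.591, -0.091, 0.063], [0.599, -0.019, 0.067], [0.605, 0.066, 0.071]]
side 480 [[0.608, -0.306, 0.022], [0.619, -0.217, 0.061], [0.632, -0.146, 0.088]]
x=f(y,z) [0.001 0.287 0.602]
posts [-0.26260828 -0.19474789]
-0.17 [(609, 22), (610, 29), (613, 41), (615, 46), (614, 56), (616, 59), (619, 66), (622, 75), (623, 80), (627, 83), (627, 86)]
-0.23 [(607, 21), (610, 24), (611, 34), (614, 43), (616, 52), (618, 61), (618, 68), (620, 74), (632, 84), (631, 84), (632, 85)]
-0.29 [(607, 21), (610, 24), (610, 31), (615, 39), (615, 44), (617, 54), (617, 59), (619, 65), (621, 71), (624, 80), (624, 83), (627, 84), (624, 86)]
top 224 [[0.607, -0.312, 0.031], [0.626, -0.249, 0.085], [0.633, -0.104, 0.09]]
x=f(y,z) [-0.007  0.371  0.593]
posts [-0.26845024 -0.19964537]
-0.17 [(626, 81), (627, 82), (626, 82), (629, 83), (626, 84), (632, 85), (629, 85), (622, 85), (629, 85), (632, 87), (622, 88), (631, 88)]
-0.23 [(622, 80), (622, 82), (621, 82), (631, 84), (631, 84), (624, 85), (624, 85), (627, 85), (627, 86), (624, 86), (630, 86), (624, 87), (627, 87), (630, 87)]
-0.29 [(606, 22), (610, 34), (612, 40), (614, 50), (615, 57), (623, 83), (623, 84), (629, 85), (626, 85), (632, 86), (629, 87), (628, 87)]
```

View pics/c9.png

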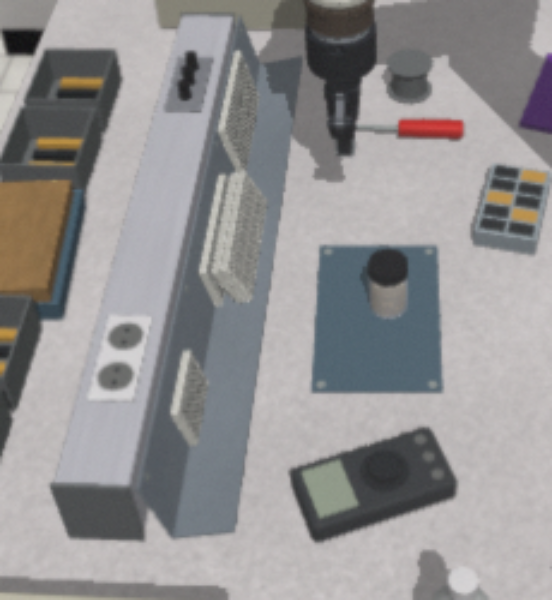

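The picture shows the wide board flat on the panel in front of the posts, at (238,110). The jar is upright on the mat (388,285), and the four other boards are still leaning at (232,237).

```bash
python3 -c "from h import *; print(order.job_done())"
```

```text
the job is handed in; nothing more can be done
None
```

I've handed the job in. By the last camera check, the wide board stands flat on the panel, about 4 mm off the centre of the terminal posts. The jar is upright on the mat, the other four boards still lean in place, and nothing else looked disturbed; the judge's result wasn't shown.

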